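# Set out the pots on the sowing bench

## Robot

A 6-joint arm with a two-finger parallel gripper is mounted at the origin on the work surface. World frame = base frame: x ahead of the robot, y to its left, z up, the work surface at z = 0. Lengths are in m, angles in rad, forces in N, time in s.
With the tool pointing down it reaches from about 0.425 to 0.95 m from the base axis. Payload 3.5 kg.
Tool frame: the origin (TCP) lies midway between the tips of the shut fingers; the grasp point (between the pads) lies 19 mm behind it; z points along the fingers, y is the direction in which the jaws open and shut (so a half turn about z gives the same grasp; the last joint's range is limited). The gripper opens to 85 mm and grips with 20 to 120 N. Pads are 22 mm wide; open, the fingers measure 114 mm over their backs; the gripper's body (76 mm by 85 mm) begins 54 mm behind the grasp point. The pads swing forward as they close: fully open they stand 13 mm farther back than shut.
Start: joints at [-1.288, 0.286, 1.577, -0, 1.279, -0.15], TCP at [0.283, -0.613, 0.231] pointing down, gripper open.
Joint ranges: [-2.77, 2.77], [-0.9, 2.22], [0.21, 2.48], [-1.53, 4.67], [0.24, 2.81], [-2.84, 2.84]. Speed limits (rad/s): [2.79, 2.79, 3.14, 3.14, 3.14, 3.14].

## Interface

Orientations are given as a unit quaternion [x, y, z, w].
In Python, from plant import ctrl gives the robot as it stands.
- The arm moves only by the tool apply_moves, never from a script. Its argument "moves" is a list that holds one entry, the list of rows, each a list of 7 numbers: the shift along the tool's x, y, z in m, then the turn, a rotation vector about the tool's x, y, z in degrees, then the gripper's target within -1 to 1 (shut at 1, half-way at 0, fully open at -1). In form: [[[tx, ty, tz, ax, ay, az, hand], ...]]. A call has 1 to 12 rows; each row shifts and turns the pose as measured when the row begins, along the tool's axes as they then stand; what a row does not reach is not made up. A row lasts 1/10 s, in which the tool goes at most 50 mm and 8.59 degrees, less where a joint would pass 70% of its speed; a pose out of reach is approached as far as the arm can. A call with a gripper value outside its range is refused whole. The fingers move at their own pace and stop on an object; "force" is the grip in N (left out, the last holds). Time passes only in rows, so rows that do not move let the fingers close. It gives the time, the measured TCP pose, the force and the opening at its end, in the units of the state.
- ctrl.get_state(): the state, without advancing time (a new reading comes with each control period).
- ctrl.read_camera(name): name is "scene" or "top" or "wrist"; returns the picture (480x640x3 uint8, red, green, blue); there is no depth.
- ctrl.get_calibration(name): a dict with "camera_matrix" (3x3 intrinsics, pixels), "k1" (the pictures are not rectified: a ray, as slopes to the right and down, at radius r is drawn at 1 + k1 r^2 times it, then the intrinsics apply), "cam_to_world" (4x4, takes a point from camera to world coordinates). Camera axes: x right, y up, looking along -z (the intrinsics and any distortion apply to the point x, -y, -z); pixel columns grow to the right and rows downward; lengths in m; the calibration is good to about 2 mm. A picture is of the moment at which its call begins: read the wrist's pose just before it. get_calibration takes no time and is no camera call; for the wrist camera it gives the pose at the moment of the call.
- ctrl.sign_off(): hands the job in, once; it reports no verdict.
The state is a dict: "time": time; "qpos": joint angles; "dq": joint speeds; "joint_efforts": joint torques, N m; "eef_pos": TCP position; "tcp_rot": TCP orientation; "contact_force": force on the tool from outside, world axes, zero at the start; "wrist_torque": the same for the moment, N m; "opening": opening from 0.0 (shut) to 1.0 (fully open).
Only numpy, scipy, OpenCV 4.12 (cv2) and the standard library are available. Lean on these libraries where they do the work, as an engineer would, in place of code of your own. Each camera call takes 0.05 s, during which the arm holds its last target. There are 200 camera calls.

## Task

Set out the pots on the row of three white drip mats: the square pot on the mat next to the glass dish, the tall round pot on the mat next to the seedling plug tray, the clay saucer on the mat between those two, and the short round pot standing in the saucer. Everything stands upright, centred on its mat (the short pot centred in the saucer), and the bottle, carton and brush are left where they are.

Things in the scene. Friction and masses are not known exactly. Their poses are not given: they have to be found in the camera images.
- square_pot: loose black plastic pot, square and open at the top, hollow: body 50 x 50 mm, 62 mm tall, 3 mm walls, with a rim collar 56 x 56 mm over its top 14 mm; weighs about 70 g; origin at the centre of its underside, z up, x and y along its sides
- tall_pot: loose black plastic pot, round, the tallest: 105 mm tall, open at the top, hollow with 3 mm wall, foot 46 mm across widening upward to a rim collar 66 mm across over its top 16 mm; about 90 g; origin at the centre of its underside, z up
- short_pot: loose black plastic pot, round and short: 52 mm tall, open at the top, hollow with 3 mm wall, foot 38 mm across widening upward to a rim collar 50 mm across over its top 14 mm; about 50 g; origin at the centre of its underside, z up
- saucer: loose round terracotta clay saucer, 66 mm across the rim (64 mm at the foot), 18 mm tall, 4 mm walls and 4 mm floor, inner floor about 56 mm across; about 80 g; origin at the centre of its underside, z up
- mat_1: one of three identical white plastic discs (drip mats), fixed to the bench, 88 mm across and 4 mm thick, standing in a row about 115 mm apart; which of the three is at which place in the row varies; origin at the centre of its underside (bench level), z up
- mat_2: one of three identical white plastic discs (drip mats), fixed to the bench, 88 mm across and 4 mm thick, standing in a row about 115 mm apart; which of the three is at which place in the row varies; origin at the centre of its underside (bench level), z up
- mat_3: one of three identical white plastic discs (drip mats), fixed to the bench, 88 mm across and 4 mm thick, standing in a row about 115 mm apart; which of the three is at which place in the row varies; origin at the centre of its underside (bench level), z up
- dish: open clear glass dish, round, 88 mm across the rim, 40 mm tall, fixed to the bench at one end of the row of mats (either end), about 125 mm from the centre of the nearest mat; origin at the centre of its underside, z up
- plug_tray: black square seedling plug tray with 3 x 3 cells filled with brown plugs, 88 x 88 mm, 40 mm tall, fixed to the bench at the other end of the row of mats, about 125 mm from the centre of the nearest mat; origin at the centre of its underside, z up
- bottle: bystander: clear plastic bottle, 60 mm across, 160 mm tall, standing to the side; leave it alone; origin at the centre of its underside
- carton: bystander: closed cardboard carton 110 x 90 mm, 70 mm tall, standing to the side; leave it alone; origin at the centre of its underside
- brush: bystander: flat brush with a wooden handle, lying beyond the row of mats, farthest from the robot; leave it alone; origin at the middle of its underside
Not all that is in view belongs to the job. What is shaped like the saucer but yellow is not meant. Leave any green look-alike of the square_pot alone.

How it is judged:
At the end, for the whole second after the job is handed in: Square pot on the mat next to the dish, tall pot on the mat next to the plug tray, saucer on the middle mat, each within 15 mm of the mat's centre; short pot on the saucer's floor within 10 mm of its centre; all upright (0.1 rad), released and at rest (((horizontal distance between mat_1 and dish below 0.18 m and horizontal distance between square_pot and mat_1 below 0.015 m) or (horizontal distance between mat_2 and dish below 0.18 m and horizontal distance between square_pot and mat_2 below 0.015 m) or (horizontal distance between mat_3 and dish below 0.18 m and horizontal distance between square_pot and mat_3 below 0.015 m)) and ((horizontal distance between mat_1 and plug_tray below 0.18 m and horizontal distance between tall_pot and mat_1 below 0.015 m) or (horizontal distance between mat_2 and plug_tray below 0.18 m and horizontal distance between tall_pot and mat_2 below 0.015 m) or (horizontal distance between mat_3 and plug_tray below 0.18 m and horizontal distance between tall_pot and mat_3 below 0.015 m)) and ((horizontal distance between mat_1 and dish above 0.18 m and horizontal distance between mat_1 and plug_tray above 0.18 m and horizontal distance between saucer and mat_1 below 0.015 m) or (horizontal distance between mat_2 and dish above 0.18 m and horizontal distance between mat_2 and plug_tray above 0.18 m and horizontal distance between saucer and mat_2 below 0.015 m) or (horizontal distance between mat_3 and dish above 0.18 m and horizontal distance between mat_3 and plug_tray above 0.18 m and horizontal distance between saucer and mat_3 below 0.015 m)) and horizontal distance between short_pot and saucer below 0.01 m and height (world z) of square_pot between 0.001 and 0.008 m and angle between each of square_pot, tall_pot, saucer, short_pot's own z axis and vertical below 0.1 rad and linear speed of each of square_pot, tall_pot, saucer, short_pot below 0.02 m/s and angular speed of each of square_pot, tall_pot, saucer, short_pot below 0.3 rad/s and height (world z) of tall_pot between 0.001 and 0.008 m and height (world z) of saucer between 0.001 and 0.008 m and height (world z) of short_pot between 0.005 and 0.012 m); the robot touches nothing.
It fails at once if the clear bottle is pushed out of its place (by more than 30 mm) (distance of bottle from where it was at the start of the episode above 0.03 m).
It fails at once if the small carton is pushed out of its place (by more than 30 mm) (distance of carton from where it was at the start of the episode above 0.03 m).
It fails at once if the brush is pushed out of its place (by more than 30 mm) (distance of brush from where it was at the start of the episode above 0.03 m).
It fails at once if the bottle is knocked over (angle between bottle's own z axis and vertical above 0.5 rad).
It also fails if it takes over 94 s, if anything falls off the work surface, if the arm or the gripper's body presses on something with over 40 N, if the wrist force passes 120 N, or if a joint passes its speed limit or range.

## Working session

There is one attempt and no reset: what is moved stays moved. The work goes in short steps, Python scripts to look and compute and a tool call to move; the robot and the scene stay as the last step left them, time stands still between calls to the robot, and variables do not carry over. Pictures are saved under pics/ and viewed, about 12 in all and at most 16, crops included, and the job is handed in when it is done.

Besides the shell and the picture viewer there is one more tool, called after "Request:" as name(argument=value, ...) on one line, values as JSON. apply_moves: Moves the arm, as the interface text tells. Its arguments: {"type":"object","properties":{"moves":{"type":"array","items":{"type":"array","items":{"type":"array","items":{"type":"number"}}}},"force":{"type":"number"}},"required":["moves"]}

```bash
ls; mkdir -p pics; cat > h.py <<'E'
import numpy as np, cv2
from plant import ctrl
def snap(n,f):
    cal=ctrl.get_calibration(n); im=ctrl.read_camera(n); cv2.imwrite(f'pics/{f}.png',im[:,:,::-1]); np.savez(f'pics/{f}.npz',K=cal['camera_matrix'],k1=cal['k1'],T=cal['cam_to_world']); return im
def ray(f,u,v):
    c=np.load(f'pics/{f}.npz');K=c['K'];k=float(c['k1']);T=c['T']
    d=np.array([(u-K[0,2])/K[0,0],(v-K[1,2])/K[1,1]]);s=d.copy()
    for _ in range(20): s=d/(1+k*(s@s))
    r=T[:3,:3]@np.array([s[0],-s[1],-1]);return T[:3,3],r
def at(f,u,v,z):
    o,r=ray(f,u,v);return np.round(o+r*(z-o[2])/r[2],4)
def tri(*obs):
    A=np.zeros((3,3));b=np.zeros(3)
    for f,u,v in obs:
        o,r=ray(f,u,v);r=r/np.linalg.norm(r);P=np.eye(3)-np.outer(r,r);A+=P;b+=P@o
    return np.round(np.linalg.solve(A,b),4)
def proj(f,p):
    c=np.load(f'pics/{f}.npz');K=c['K'];k=float(c['k1']);T=c['T']
    q=T[:3,:3].T@(np.array(p)-T[:3,3]);s=np.array([q[0],-q[1]])/-q[2];s=s*(1+k*(s@s))
    return K[0,0]*s[0]+K[0,2],K[1,1]*s[1]+K[1,2]
E
python3 - <<'E'
from h import *
for n in("scene","top","wrist"):
    snap(n,n+"0");c=np.load(f'pics/{n}0.npz');print(n,c['K'].round(1).tolist(),c['k1'],c['T'].round(3).tolist())
print(ctrl.get_state())
E
```

```text
pics
scene [[541.1, 0.0, 312.4], [0.0, 541.1, 231.6], [0.0, 0.0, 1.0]] -0.041787541835632956 [[-0.709, -0.558, 0.431, 1.103], [0.705, -0.569, 0.423, 0.544], [0.009, 0.604, 0.797, 1.088], [0.0, 0.0, 0.0, 1.0]]
top [[594.8, 0.0, 317.1], [0.0, 594.8, 237.1], [0.0, 0.0, 1.0]] 0.056177722647558284 [[0.009, 0.993, -0.116, 0.371], [-1.0, 0.008, -0.009, 0.007], [-0.008, 0.117, 0.993, 1.584], [0.0, 0.0, 0.0, 1.0]]
wrist [[411.2, 0.0, 322.9], [0.0, 411.2, 237.8], [0.0, 0.0, 1.0]] -0.047340335460073574 [[0.42, 0.864, 0.278, 0.354], [-0.908, 0.4, 0.126, -0.581], [-0.003, -0.305, 0.952, 0.372], [0.0, 0.0, 0.0, 1.0]]
{'time': 0.15, 'qpos': array([-1.28801156e+00,  2.87004424e-01,  1.57784534e+00,  3.72544600e-07,
        1.27862942e+00, -1.50005789e-01]), 'dq': array([-0.0002045 , -0.00414071, -0.00411772, -0.00111964, -0.00124751,
        0.00117989]), 'joint_efforts': array([ 7.49970350e-04, -4.06606829e+01, -2.93141484e+01, -1.18110020e-04,
        3.97510579e-03, -2.56580984e-05]), 'eef_pos': array([ 0.28297554, -0.61224858,  0.23023427]), 'tcp_rot': array([ 9.76677342e-01,  2.14710223e-01, -6.23988984e-05, -9.41198033e-04]), 'contact_force': array([0.52418489, 0.01501944, 0.7149989 ]), 'wrist_torque': array([ 0.03067343,  0.00739458, -0.03589821]), 'opening': 0.9984385531053659}
```

View pics/top0.png

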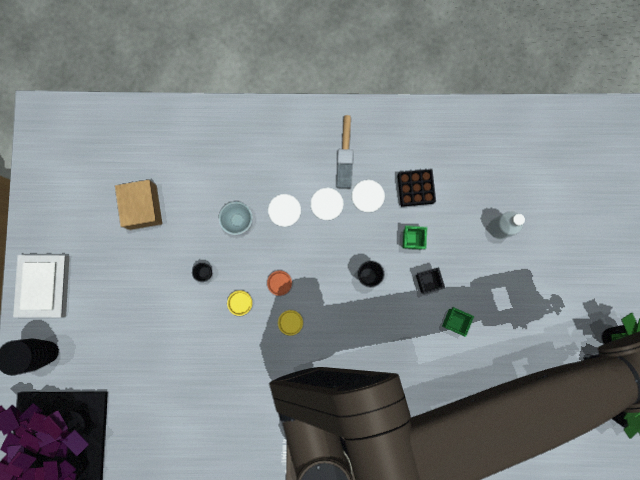

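View pics/scene0.png

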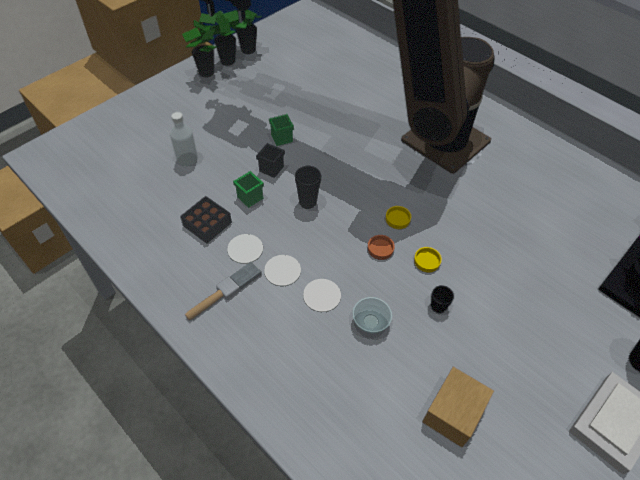

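Top view, candidates: saucers are terracotta-red (279,283) and yellow (239,302) and (290,322), so red is the one meant. Square pots are black (429,280) and green (414,237) and (458,321), so black is meant. Tall pot (370,273), short pot (202,271), dish (236,217), mats (284,210), (327,204) and (368,196), tray (416,187). I'll confirm these in one enlarged crop.

```bash
python3 - <<'E'
from h import *
a=cv2.imread('pics/top0.png')[165:335,185:475]; a=cv2.resize(a,None,fx=2.75,fy=2.75,interpolation=cv2.INTER_CUBIC); a=cv2.convertScaleAbs(a,alpha=1.3,beta=25); cv2.imwrite('pics/c1.png',a)
b=cv2.imread('pics/scene0.png')[130:340,225:465]; b=cv2.resize(b,None,fx=2.8,fy=2.8,interpolation=cv2.INTER_CUBIC);b=cv2.convertScaleAbs(b,alpha=1.3,beta=25); cv2.imwrite('pics/c2.png',b)
for n,u,v,z in [('dish',236,217,.03),('m1',284.5,210,.004),('m2',327,204,.004),('m3',368.5,196,.004),('tray',416,187,.04),('sq',429,280,.062),('tall',370.5,272,.105),('short',202,271,.052),('sauc',279,282.5,.018)]:
    p=at('top0',u,v,z);print(n,p,'scene px',np.round(proj('scene0',p),1))
E
```

```text
dish [0.6047 0.2367 0.03  ] scene px [370.  316.3]
m1 [0.6287 0.1105 0.004 ] scene px [321.2 293.6]
m2 [ 0.6458 -0.0037  0.004 ] scene px [282.1 268.4]
m3 [ 0.6684 -0.1152  0.004 ] scene px [244.5 246.7]
tray [ 0.6864 -0.2372  0.04  ] scene px [205.8 213.9]
sq [ 0.4414 -0.2641  0.062 ] scene px [271.1 153.3]
tall [ 0.4579 -0.1121  0.105 ] scene px [306.5 175.2]
short [0.4602 0.3174 0.052 ] scene px [441.2 293.8]
sauc [0.4334 0.1212 0.018 ] scene px [380.6 244.7]
```

View pics/c1.png

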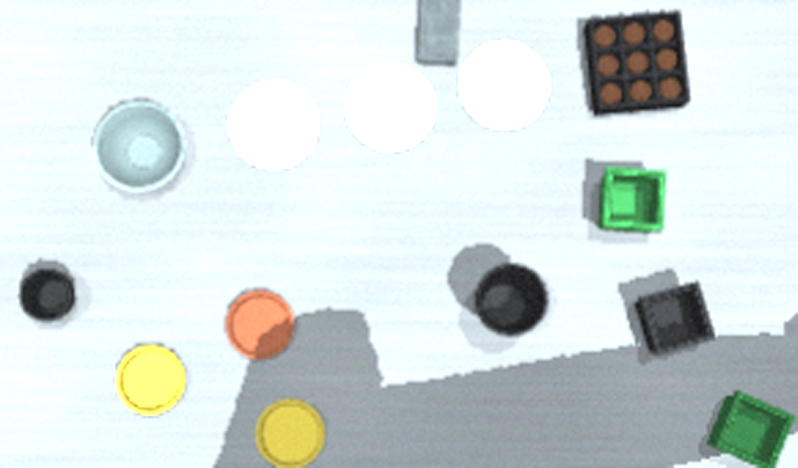

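View pics/c2.png

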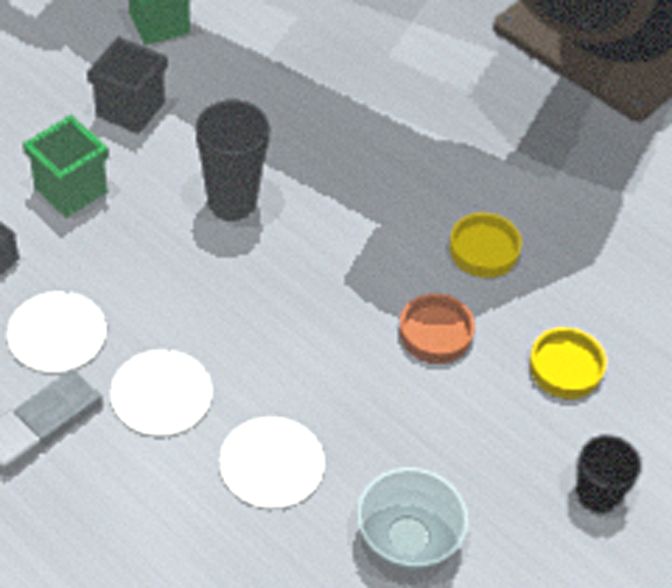

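The crops confirm black square pot, terracotta saucer (partly shaded), black tall and short pots; yellow and green look-alikes are left out. I'll triangulate the rims from both views next.

```bash
cat >> h.py <<'E'
from scipy.spatial.transform import Rotation as R
def go(p,yaw):
    "remaining shift/turn in tool axes to TCP p with tool down, tool x at yaw deg"
    s=ctrl.get_state();Q=R.from_quat(s['tcp_rot']);c,sn=np.cos(np.radians(yaw)),np.sin(np.radians(yaw))
    W=R.from_matrix(np.array([[c,sn,0],[sn,-c,0],[0,0,-1]]))
    print('t',round(s['time'],2),'pos',s['eef_pos'].round(4),'open',round(s['opening'],3),'F',s['contact_force'].round(1))
    print(' shift mm',(1e3*Q.inv().apply(np.array(p)-s['eef_pos'])).round(1),'turn deg',(Q.inv()*W).as_rotvec(degrees=True).round(1))
E
python3 - <<'E'
from h import *
t=lambda x,y:('top0',185+x/2.75-.3,165+y/2.75-.3); s=lambda x,y:('scene0',225+x/2.8-.3,130+y/2.8-.3)
for n,a,b in [('sauc',(260,324),(437,325)),('short',(47,292),(608,462)),('sq',(676,318),(128,68)),('tall',(511,299),(233,128)),('m1',(274,124),(272,462)),('m2',(391,106),(162,392)),('m3',(504,84),(57,331)),('gr1',(633,199),(66,148)),('sqcorn',(655,356),(90,75))]:
    print(n,tri(t(*a),s(*b)))
p=lambda x,y:at('top0',185+x/2.75,165+y/2.75,.062)
for c in [(636,318),(697,283),(714,338),(655,356)]:print(p(*c))
go([.441,-.264,.23],17)
E
```

```text
sauc [0.4332 0.1214 0.0138]
short [0.4603 0.3189 0.0501]
sq [ 0.4406 -0.2687  0.0556]
tall [ 0.4541 -0.1119  0.1017]
m1 [0.6291 0.1119 0.0013]
m2 [ 0.6474 -0.0024  0.0019]
m3 [ 0.67   -0.1131  0.0027]
gr1 [ 0.5515 -0.2301  0.0575]
sqcorn [ 0.4321 -0.2805  0.0266]
[ 0.4394 -0.2318  0.062 ]
[ 0.4724 -0.2885  0.062 ]
[ 0.4217 -0.3032  0.062 ]
[ 0.4046 -0.2488  0.062 ]
t 0.15 pos [ 0.283  -0.6122  0.2302] open 0.998 F [0.5 0.  0.7]
 shift mm [ 289.5 -249.9    0.8] turn deg [-0.1 -0.   7.8]
```

Heights agree with the text to a few mm. Moving above the square pot.

Request:
apply_moves(moves=[[[0.036,-0.031,0,0,0,1,-1],[0.036,-0.031,0,0,0,1,-1],[0.036,-0.031,0,0,0,1,-1],[0.036,-0.031,0,0,0,1,-1],[0.036,-0.031,0,0,0,1,-1],[0.036,-0.031,0,0,0,1,-1],[0.036,-0.031,0,0,0,1,-1],[0.036,-0.031,0,0,0,1,-1],[0,0,0,0,0,0,-1]]], force=30)

```text
time: 1.05
eef_pos: [0.4656, -0.2652, 0.2261]
tcp_rot: [0.99, 0.14, -0.001, -0.004]
contact_force: [-0.3, 0.4, 0.5]
opening: 1.002
```

```bash
python3 - <<'E'
from h import *
snap('wrist','w1');go([.4406,-.267,.23],17);print([np.round(proj('w1',(x,-.267,.062)),0) for x in(.44,.47)])
E
```

```text
t 1.1 pos [ 0.4647 -0.2671  0.226 ] open 1.0 F [0.1 0.4 0.1]
 shift mm [-23.2  -6.8  -3.9] turn deg [-0.4  0.1 -0.9]
[array([317., 243.]), array([327., 208.])]
```

View pics/w1.png

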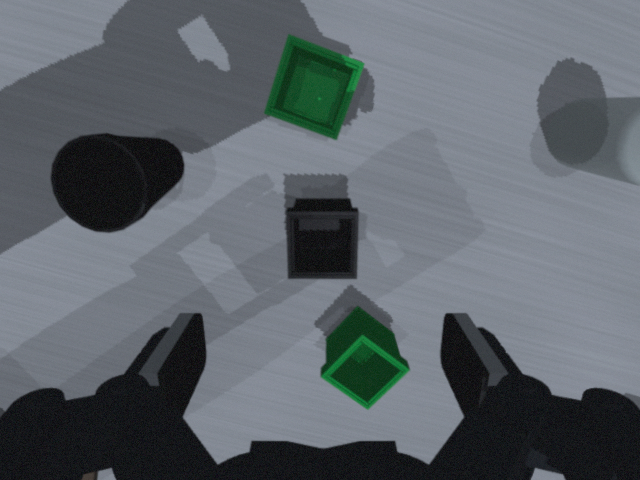

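Wrist view: the black square pot's rim is centred at (323,244) with its sides along the image axes. The green look-alikes at (364,372) and (315,88) lie off the jaw axis.

```bash
python3 - <<'E'
from h import *
print(at('w1',323,244,.062),tri(('w1',323,244),('top0',185+676/2.75,165+318/2.75)),at('w1',288,210,.062),at('w1',358,278,.062));print('tall',at('w1',100,182,.105))
p=at('w1',323,244,.062);go([p[0],p[1],.03],16)
E
```

```text
[ 0.441 -0.272  0.062] [ 0.4397 -0.271   0.0567] [ 0.4599 -0.2386  0.062 ] [ 0.4211 -0.3072  0.062 ]
tall [ 0.4551 -0.1159  0.105 ]
t 1.1 pos [ 0.4647 -0.2671  0.226 ] open 1.0 F [0.1 0.4 0.1]
 shift mm [-23.9  -0.6 196.1] turn deg [-0.4  0.1  0.1]
```

Request:
apply_moves(moves=[[[-0.024,-0.001,0.01,-0.4,0,0,-1],[0,0,0.04,0,0,0,-1],[0,0,0.04,0,0,0,-1],[0,0,0.03,0,0,0,-1],[0,0,0,0,0,0,-1]]])

```text
time: 1.6
eef_pos: [0.4395, -0.2785, 0.1048]
tcp_rot: [0.99, 0.139, 0.0, 0.004]
contact_force: [-0.1, -0.2, 0.1]
opening: 1.0
```

```bash
python3 - <<'E'
from h import *
go([.441,-.272,.03],16)
E
```

```text
t 1.6 pos [ 0.4395 -0.2785  0.1048] open 1.0 F [-0.1 -0.2  0.1]
 shift mm [ 3.3 -6.4 74.7] turn deg [ 0.4  0.  -0. ]
```

Request:
apply_moves(moves=[[[0.003,-0.006,0.01,0.4,0,0,-1],[0,0,0.02,0,0,0,-1],[0,0,0.02,0,0,0,-1],[0,0,0.02,0,0,0,-1],[0,0,0.005,0,0,0,-1],[0,0,0,0,0,0,-1]]])

```text
time: 2.2
eef_pos: [0.4446, -0.2784, 0.0349]
tcp_rot: [0.991, 0.137, 0.004, 0.005]
contact_force: [0.2, -0.0, -0.9]
opening: 0.999
```

```bash
python3 - <<'E'
from h import *
go([.441,-.272,.03],16)
E
```

```text
t 2.2 pos [ 0.4446 -0.2784  0.0349] open 0.999 F [ 0.2 -0.  -0.9]
 shift mm [-1.8 -7.2  4.8] turn deg [ 0.6 -0.4 -0.3]
```

Request:
apply_moves(moves=[[[-0.002,-0.006,0.004,0.6,-0.4,0,-1],[0,0,0,0,0,0,-1],[0,0,0,0,0,0,1],[0,0,0,0,0,0,1],[0,0,0,0,0,0,1],[0,0,0,0,0,0,1],[0,0,0,0,0,0,1],[0,0,0,0,0,0,1],[0,0,0,0,0,0,1],[0,0,0,0,0,0,1]]], force=25)

```text
time: 3.2
eef_pos: [0.4432, -0.2747, 0.0352]
tcp_rot: [0.991, 0.137, 0.002, 0.003]
contact_force: [0.6, 0.1, -0.8]
opening: 0.651
```

```bash
python3 - <<'E'
from h import *
go([.441,-.272,.03],16)
E
```

```text
t 3.2 pos [ 0.4432 -0.2747  0.0352] open 0.651 F [ 0.6  0.1 -0.8]
 shift mm [-1.4 -3.3  5.1] turn deg [ 0.3 -0.2 -0.3]
```

Collar gripped (0.651 × 85 ≈ 55 mm). Lifting.

Request:
apply_moves(moves=[[[0,0,-0.02,0,0,0,1],[0,0,-0.04,0,0,0,1],[0,0,-0.05,0,0,0,1],[0,0,-0.05,0,0,0,1],[0,0,0,0,0,0,1]]])

```text
time: 3.7
eef_pos: [0.441, -0.2728, 0.1978]
tcp_rot: [0.991, 0.137, -0.001, -0.0]
contact_force: [1.4, -0.4, -0.1]
opening: 0.65
```

```bash
python3 - <<'E'
from h import *
go([.629,.111,.19],16)
E
```

```text
t 3.7 pos [ 0.441  -0.2728  0.1978] open 0.65 F [ 1.4 -0.4 -0.1]
 shift mm [ 285.  -318.4    7.7] turn deg [-0.   0.1 -0.3]
```

Request:
apply_moves(moves=[[[0.028,-0.032,0,0,0,0,1],[0.028,-0.032,0,0,0,0,1],[0.028,-0.032,0,0,0,0,1],[0.028,-0.032,0,0,0,0,1],[0.028,-0.032,0,0,0,0,1],[0.028,-0.032,0,0,0,0,1],[0.028,-0.032,0,0,0,0,1],[0.028,-0.032,0,0,0,0,1],[0.028,-0.032,0,0,0,0,1],[0.014,-0.016,0,0,0,0,1],[0,0,0,0,0,0,1]]])

```text
time: 4.8
eef_pos: [0.6199, 0.1041, 0.1907]
tcp_rot: [0.991, 0.134, -0.002, 0.001]
contact_force: [0.7, -0.1, -0.3]
opening: 0.653
```

```bash
python3 - <<'E'
from h import *
snap('wrist','w2');snap('top','t2');go([.629,.111,.19],16)
for f in('w2','t2'): print([np.round(proj(f,q),0) for q in[(.629,.111,.004),(.646,-.003,.004),(.669,-.114,.004),(.605,.237,.04)]])
E
```

```text
t 4.9 pos [0.6191 0.1018 0.1906] open 0.651 F [ 0.1 -0.9 -0.9]
 shift mm [12.  -6.3  0.6] turn deg [ 0.1  0.4 -0.7]
[array([316., 192.]), array([455., 209.]), array([586., 218.]), array([139., 188.])]
[array([284., 210.]), array([327., 204.]), array([368., 196.]), array([235., 216.])]
```

View pics/w2.png

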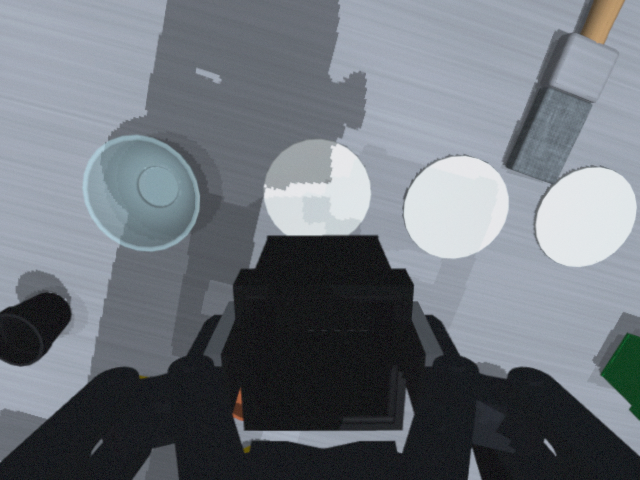

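Mat centres show at (317,192), (456,206) and (586,216), within 3 px of prediction. I'll shift over the dish-side mat and descend.

Request:
apply_moves(moves=[[[0.012,-0.007,0.01,0,0.4,0,1],[0,-0.001,0.03,0,0,0,1],[0,-0.001,0.03,0,0,0,1],[0,-0.001,0.03,0,0,0,1],[0,0,0.02,0,0,0,1],[0,0,0,0,0,0,1]]])

```text
time: 5.5
eef_pos: [0.6269, 0.1047, 0.0674]
tcp_rot: [0.992, 0.128, 0.001, 0.003]
contact_force: [-0.2, 0.0, -0.9]
opening: 0.65
```

```bash
python3 - <<'E'
from h import *
go([.63,.1115,.040],16)
E
```

```text
t 5.5 pos [0.6269 0.1047 0.0674] open 0.65 F [-0.2  0.  -0.9]
 shift mm [ 4.7 -6.  27.4] turn deg [ 0.3 -0.  -1.3]
```

Request:
apply_moves(moves=[[[0.005,-0.006,0.005,0.3,0,-1,1],[0,-0.001,0.008,0,0,0,1],[0,0,0.008,0,0,0,1],[0,0,0,0,0,0,1],[0,0,0,0,0,0,1]]])

```text
time: 6.0
eef_pos: [0.6325, 0.1108, 0.049]
tcp_rot: [0.991, 0.136, 0.003, 0.001]
contact_force: [0.4, -0.9, 0.2]
opening: 0.65
```

```bash
python3 - <<'E'
from h import *
go([.63,.1115,.040],16)
E
```

```text
t 6.0 pos [0.6325 0.1108 0.049 ] open 0.65 F [ 0.4 -0.9  0.2]
 shift mm [-2.2 -1.3  9. ] turn deg [ 0.1 -0.4 -0.4]
```

Request:
apply_moves(moves=[[[-0.002,-0.001,0.005,0,-0.4,0,1],[0,0,0.004,0,0,0,1],[0,0,0,0,0,0,1]]])

```text
time: 6.3
eef_pos: [0.631, 0.1114, 0.0407]
tcp_rot: [0.991, 0.136, 0.001, 0.001]
contact_force: [-0.6, -1.2, -1.4]
opening: 0.657
```

```bash
python3 - <<'E'
from h import *
go([.63,.1115,.040],16)
E
```

```text
t 6.3 pos [0.631  0.1114 0.0407] open 0.657 F [-0.6 -1.2 -1.4]
 shift mm [-0.9 -0.3  0.7] turn deg [ 0.2 -0.1 -0.3]
```

Request:
apply_moves(moves=[[[-0.001,0,0.001,0,0,0,1],[0,0,0,0,0,0,-1],[0,0,0,0,0,0,-1],[0,0,0,0,0,0,-1],[0,0,0,0,0,0,-1],[0,0,0,0,0,0,-1],[0,0,-0.02,0,0,0,-1],[0,0,-0.04,0,0,0,-1],[0,0,-0.05,0,0,0,-1],[0,0,-0.05,0,0,0,-1],[0,0,0,0,0,0,-1]]])

```text
time: 7.4
eef_pos: [0.629, 0.1114, 0.204]
tcp_rot: [0.991, 0.136, -0.001, 0.001]
contact_force: [0.9, 0.1, 0.5]
opening: 1.0
```

```bash
python3 - <<'E'
from h import *
go([.433,.121,.19],16)
E
```

```text
t 7.4 pos [0.629  0.1114 0.204 ] open 1.0 F [0.9 0.1 0.5]
 shift mm [-186.2  -62.1   14.4] turn deg [ 0.1  0.1 -0.3]
```

Request:
apply_moves(moves=[[[-0.03,-0.01,0.002,0,0,0,-1],[-0.03,-0.01,0.002,0,0,0,-1],[-0.03,-0.01,0.002,0,0,0,-1],[-0.03,-0.01,0.002,0,0,0,-1],[-0.03,-0.01,0.002,0,0,0,-1],[-0.02,-0.007,0.002,0,0,0,-1],[0,0,0,0,0,0,-1]]])

```text
time: 8.1
eef_pos: [0.4451, 0.1204, 0.1918]
tcp_rot: [0.991, 0.136, 0.002, 0.001]
contact_force: [0.4, -0.2, -0.4]
opening: 1.0
```

```bash
python3 - <<'E'
from h import *
snap('wrist','w3');go([.433,.121,.19],16); print(proj('w3',(.433,.121,.018)),proj('w3',(.63,.1115,.066)))
E
```

```text
t 8.15 pos [0.4464 0.1203 0.1923] open 1.003 F [-0.3 -0.   0.2]
 shift mm [-12.7  -4.3   2.2] turn deg [ 0.2 -0.3 -0.4]
(np.float64(316.2686998565432), np.float64(224.32559664883007)) (np.float64(423.4633893506285), np.float64(-70.08871985702973))
```

View pics/w3.png

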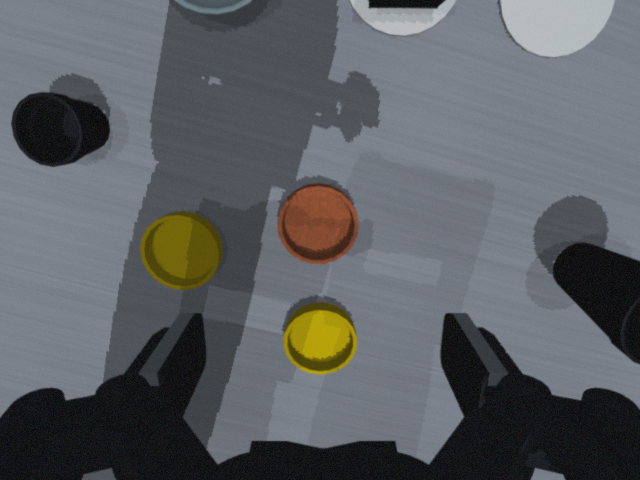

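Wrist view: the terracotta saucer's rim is centred at (318,223), with yellow ones at (181,250) and (320,338).

```bash
python3 - <<'E'
from h import *
p=at('w3',318,223.5,.018);print(p,tri(('w3',318,223.5),('top0',279.3,282.5)),'short',at('w3',48,129,.052));go([p[0],p[1],.05],16)
E
```

```text
[0.434  0.1199 0.018 ] [0.4336 0.1201 0.0171] short [0.4583 0.3165 0.052 ]
t 8.15 pos [0.4464 0.1203 0.1923] open 1.003 F [-0.3 -0.   0.2]
 shift mm [-12.8  -3.5 142.2] turn deg [ 0.2 -0.3 -0.4]
```

Request:
apply_moves(moves=[[[-0.013,-0.004,0.02,0,-0.3,0,-1],[0,0,0.03,0,0,0,-1],[0,0,0.03,0,0,0,-1],[0,-0.002,0.03,0,0,0,-1],[0,-0.002,0.02,0,0,0,-1],[0,0,0,0,0,0,-1]]])

```text
time: 8.75
eef_pos: [0.4422, 0.1235, 0.0621]
tcp_rot: [0.991, 0.135, 0.008, 0.003]
contact_force: [0.1, 0.1, -0.0]
opening: 1.001
```

```bash
python3 - <<'E'
from h import *
go([.434,.12,-.003],16)
E
```

```text
t 8.75 pos [0.4422 0.1235 0.0621] open 1.001 F [ 0.1  0.1 -0. ]
 shift mm [-9.8  0.6 64.9] turn deg [ 0.4 -0.8 -0.5]
```

Request:
apply_moves(moves=[[[-0.01,0.001,0.012,0.4,-0.8,0,-1],[-0.002,0,0.015,0,0,0,-1],[-0.002,0,0.015,0,0,0,-1],[-0.002,0,0.01,0,0,0,-1],[0,0,0,0,0,0,-1]]])

```text
time: 9.25
eef_pos: [0.4318, 0.1169, 0.011]
tcp_rot: [0.991, 0.135, 0.003, 0.0]
contact_force: [-0.7, 0.4, 0.5]
opening: 1.003
```

```bash
python3 - <<'E'
from h import *
go([.434,.12,-.003],16)
E
```

```text
t 9.25 pos [0.4318 0.1169 0.011 ] open 1.003 F [-0.7  0.4  0.5]
 shift mm [ 2.9 -2.5 14. ] turn deg [ 0.1 -0.4 -0.5]
```

Request:
apply_moves(moves=[[[0.002,-0.003,0.007,0,0,0,-1],[0,0,0.004,0,0,0,-1],[0,0,0.002,0,0,0,-1],[0,0,0,0,0,0,-1]]])

```text
time: 9.65
eef_pos: [0.4355, 0.1206, -0.0008]
tcp_rot: [0.991, 0.135, 0.005, 0.001]
contact_force: [-0.0, -1.1, -0.5]
opening: 0.999
```

```bash
python3 - <<'E'
from h import *
go([.434,.12,-.003],16)
E
```

```text
t 9.65 pos [ 0.4355  0.1206 -0.0008] open 0.999 F [-0.  -1.1 -0.5]
 shift mm [-1.6  0.2  2.2] turn deg [ 0.2 -0.6 -0.5]
```

Request:
apply_moves(moves=[[[-0.002,0,0.002,0,-0.6,0,-1],[0,0,0,0,0,0,1],[0,0,0,0,0,0,1],[0,0,0,0,0,0,1],[0,0,0,0,0,0,1],[0,0,0,0,0,0,1],[0,0,0,0,0,0,1],[0,0,0,0,0,0,1]]], force=40)

```text
time: 10.45
eef_pos: [0.4342, 0.1201, -0.0018]
tcp_rot: [0.991, 0.135, 0.001, 0.001]
contact_force: [-0.4, 0.6, 0.8]
opening: 0.736
```

```bash
python3 - <<'E'
from h import *
go([.434,.12,-.003],16)
E
```

```text
t 10.45 pos [ 0.4342  0.1201 -0.0018] open 0.736 F [-0.4  0.6  0.8]
 shift mm [-0.3  0.1  1.2] turn deg [ 0.2 -0.  -0.5]
```

Request:
apply_moves(moves=[[[0,0,-0.01,0,0,0,1],[0,0,-0.03,0,0,0,1],[0,0,-0.05,0,0,0,1],[0,0,-0.05,0,0,0,1],[0,0,0,0,0,0,1]]])

```text
time: 10.95
eef_pos: [0.4324, 0.1204, 0.1436]
tcp_rot: [0.991, 0.135, -0.002, 0.001]
contact_force: [1.3, 0.6, -0.4]
opening: 0.736
```

```bash
python3 - <<'E'
from h import *
go([.646,-.0035,.12],16)
snap('wrist','w4')
E
```

```text
t 10.95 pos [0.4324 0.1204 0.1436] open 0.736 F [ 1.3  0.6 -0.4]
 shift mm [172.9 176.4  23.2] turn deg [ 0.1  0.2 -0.5]
```

View pics/w4.png

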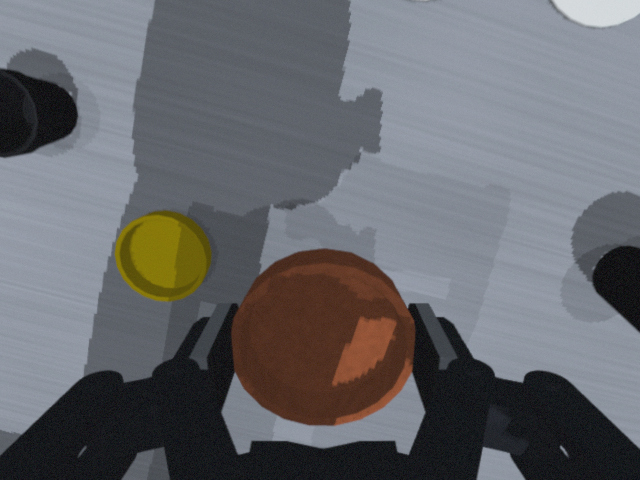

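Saucer is held level, rim centre around (323,337). Carrying it to the middle mat.

Request:
apply_moves(moves=[[[0.025,0.025,0,0,0,0,1],[0.025,0.025,0,0,0,0,1],[0.025,0.025,0,0,0,0,1],[0.025,0.025,0,0,0,0,1],[0.025,0.025,0,0,0,0,1],[0.025,0.025,0,0,0,0,1],[0.02,0.02,0.01,0,0,0,1],[0,0,0.01,0,0,0,1],[0,0,0,0,0,0,1]]])

```text
time: 11.9
eef_pos: [0.6363, -0.0015, 0.1024]
tcp_rot: [0.991, 0.135, -0.016, -0.002]
contact_force: [-0.4, 0.2, -0.9]
opening: 0.732
```

```bash
python3 - <<'E'
from h import *
go([.6465,-.0035,.003],16)
E
```

```text
t 11.9 pos [ 0.6363 -0.0015  0.1024] open 0.732 F [-0.4  0.2 -0.9]
 shift mm [12.4  5.5 99. ] turn deg [-0.5  1.8 -0.4]
```

Request:
apply_moves(moves=[[[0.01,0.005,0.01,-0.5,1.8,0,1],[0,0,0.02,0,0,0,1],[0,0,0.02,0,0,0,1],[0,0,0.015,0,0,0,1],[0,0,0.01,0,0,0,1],[0,0,0,0,0,0,1]]])

```text
time: 12.5
eef_pos: [0.6399, 0.0003, 0.0211]
tcp_rot: [0.991, 0.137, -0.004, -0.002]
contact_force: [1.4, -0.7, -1.4]
opening: 0.737
```

```bash
python3 - <<'E'
from h import *
go([.6465,-.0035,.003],16)
E
```

```text
t 12.5 pos [6.399e-01 3.000e-04 2.110e-02] open 0.737 F [ 1.4 -0.7 -1.4]
 shift mm [ 5.4  5.6 18. ] turn deg [-0.3  0.4 -0.3]
```

Request:
apply_moves(moves=[[[0.006,0.006,0.004,-0.3,0.4,0,1],[0,0,0.005,0,0,0,1],[0,0,0.003,0,0,0,1],[0,0,0,0,0,0,1]]])

```text
time: 12.9
eef_pos: [0.6496, -0.0041, 0.0105]
tcp_rot: [0.991, 0.137, 0.002, 0.001]
contact_force: [-0.1, -0.4, -1.4]
opening: 0.734
```

```bash
python3 - <<'E'
from h import *
go([.6465,-.0035,.003],16)
E
```

```text
t 12.9 pos [ 0.6496 -0.0041  0.0105] open 0.734 F [-0.1 -0.4 -1.4]
 shift mm [-2.8 -1.5  7.5] turn deg [ 0.2 -0.2 -0.2]
```

Request:
apply_moves(moves=[[[-0.003,-0.001,0.004,0,0,0,1],[0,0,0.003,0,0,0,1],[0,0,0,0,0,0,1]]])

```text
time: 13.2
eef_pos: [0.6469, -0.0042, 0.004]
tcp_rot: [0.991, 0.137, 0.003, 0.001]
contact_force: [0.7, 0.8, -1.3]
opening: 0.731
```

```bash
python3 - <<'E'
from h import *
go([.6465,-.0035,.0025],16)
E
```

```text
t 13.2 pos [ 0.6469 -0.0042  0.004 ] open 0.731 F [ 0.7  0.8 -1.3]
 shift mm [-0.2 -0.8  1.5] turn deg [ 0.2 -0.3 -0.3]
```

Request:
apply_moves(moves=[[[0,-0.001,0.001,0,-0.3,0,1],[0,0,0,0,0,0,-1],[0,0,0,0,0,0,-1],[0,0,0,0,0,0,-1],[0,0,0,0,0,0,-1],[0,0,0,0,0,0,-1],[0,0,-0.02,0,0,0,-1],[0,0,-0.04,0,0,0,-1],[0,0,-0.05,0,0,0,-1],[0,0,-0.05,0,0,0,-1],[0,0,-0.03,0,0,0,-1],[0,0,0,0,0,0,-1]]])

```text
time: 14.4
eef_pos: [0.6459, -0.0025, 0.1989]
tcp_rot: [0.991, 0.137, -0.002, 0.001]
contact_force: [0.3, -0.9, 0.0]
opening: 1.001
```

```bash
python3 - <<'E'
from h import *
go([.459,.3165,.19],16);snap('wrist','w5');print(proj('w5',(.6465,-.0035,.022)))
E
```

```text
t 14.4 pos [ 0.6459 -0.0025  0.1989] open 1.001 F [ 0.3 -0.9  0. ]
 shift mm [ -93.3 -357.7    8.6] turn deg [ 0.1  0.2 -0.3]
(np.float64(322.869145842061), np.float64(207.35403496789837))
```

View pics/w5.png

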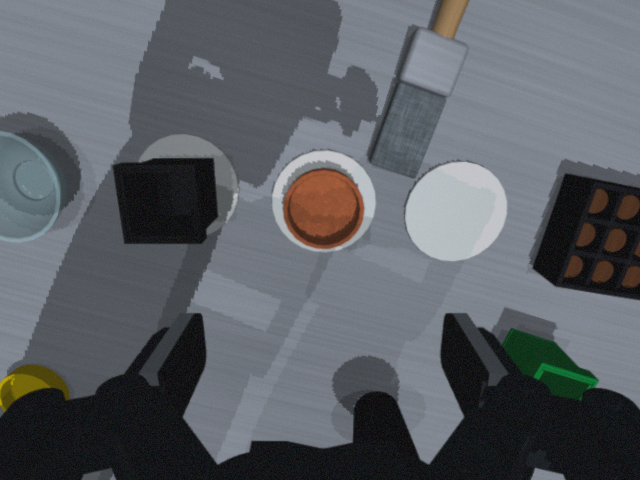

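```bash
python3 - <<'E'
from h import *
print('saucer',at('w5',323,209,.022),'mat2',at('w5',324,201,.004),'mat3',at('w5',456,211,.004),'mat1',proj('w5',(.63,.1115,.004)),'sq rim',at('w5',167,201,.066))
E
```

```text
saucer [ 0.6452 -0.004   0.022 ] mat2 [ 0.6478 -0.0041  0.004 ] mat3 [ 0.67   -0.1142  0.004 ] mat1 (np.float64(184.1727391495363), np.float64(184.41629438903385)) sq rim [0.6323 0.1038 0.066 ]
```

Request:
apply_moves(moves=[[[-0.009,-0.035,0,0,0,0,-1],[-0.009,-0.035,0,0,0,0,-1],[-0.009,-0.035,0,0,0,0,-1],[-0.009,-0.035,0,0,0,0,-1],[-0.009,-0.035,0,0,0,0,-1],[-0.009,-0.035,0,0,0,0,-1],[-0.009,-0.035,0,0,0,0,-1],[-0.009,-0.035,0,0,0,0,-1],[-0.009,-0.035,0,0,0,0,-1],[-0.009,-0.03,0,0,0,0,-1],[0,0,0,0,0,0,-1]]])

```text
time: 15.55
eef_pos: [0.4461, 0.3123, 0.1717]
tcp_rot: [0.991, 0.134, -0.023, 0.002]
contact_force: [-0.1, -0.6, -0.5]
opening: 0.999
```

```bash
python3 - <<'E'
from h import *
go([.459,.3165,.19],16);im=snap('wrist','w6');print(proj('w6',(.459,.3165,.052)))
E
```

```text
t 15.55 pos [0.4461 0.3123 0.1717] open 0.999 F [-0.1 -0.6 -0.5]
 shift mm [ 12.7  -0.7 -19. ] turn deg [-0.1  2.7 -0.6]
(np.float64(320.9401661340957), np.float64(201.07360641756753))
```

View pics/w6.png

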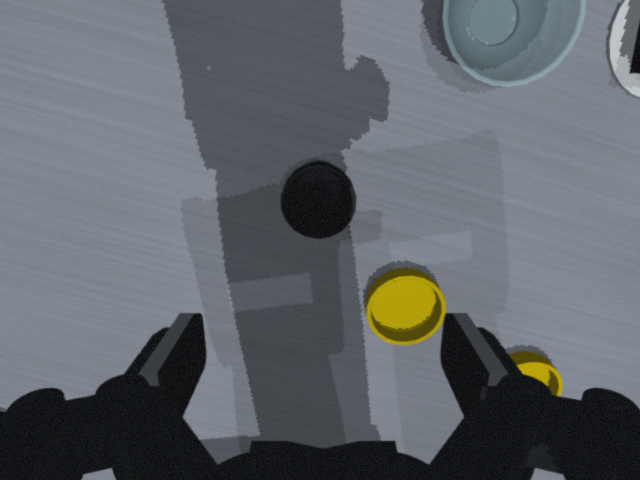

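Short pot's rim is centred at (318,199.5), with yellow saucers clear of the jaw axis. The saucer sits within 3 mm of its mat centre. I'll recheck the square pot later.

```bash
python3 - <<'E'
from h import *
p=at('w6',318,199.5,.052);print(p,tri(('w6',318,199.5),('top0',201.9,271)));go([p[0],p[1],.024],16)
E
```

```text
[0.4595 0.3186 0.052 ] [0.4598 0.3181 0.0518]
t 15.6 pos [0.4467 0.311  0.1713] open 0.997 F [ 0.2 -0.6  0.1]
 shift mm [ 21.3  -3.8 146.4] turn deg [-0.1  2.7 -0.6]
```

Request:
apply_moves(moves=[[[0.014,-0.004,0,0,2.7,0,-1],[0,0,0.025,0,0,0,-1],[0,0,0.025,0,0,0,-1],[0,0,0.025,0,0,0,-1],[0,0,0,0,0,0,-1]]])

```text
time: 16.1
eef_pos: [0.4594, 0.3136, 0.0873]
tcp_rot: [0.991, 0.132, -0.003, 0.002]
contact_force: [-0.8, 0.1, -0.6]
opening: 0.998
```

```bash
python3 - <<'E'
from h import *
go([.4595,.3182,.024],16)
E
```

```text
t 16.1 pos [0.4594 0.3136 0.0873] open 0.998 F [-0.8  0.1 -0.6]
 shift mm [ 1.7 -4.6 63.3] turn deg [ 0.1  0.3 -0.8]
```

Request:
apply_moves(moves=[[[0.001,-0.005,0.01,0,0.3,0,-1],[0,0,0.02,0,0,0,-1],[0,0,0.015,0,0,0,-1],[0,0,0.01,0,0,0,-1],[0,0,0,0,0,0,-1]]])

```text
time: 16.6
eef_pos: [0.4619, 0.3178, 0.031]
tcp_rot: [0.991, 0.131, 0.002, 0.001]
contact_force: [0.2, -0.1, -0.3]
opening: 1.001
```

```bash
python3 - <<'E'
from h import *
go([.4595,.3182,.024],16)
E
```

```text
t 16.6 pos [0.4619 0.3178 0.031 ] open 1.001 F [ 0.2 -0.1 -0.3]
 shift mm [-2.2 -1.   7. ] turn deg [ 0.1 -0.2 -1. ]
```

Request:
apply_moves(moves=[[[-0.002,-0.001,0.004,0,-0.2,0,-1],[0,0,0.003,0,0,0,-1],[0,0,0,0,0,0,1],[0,0,0,0,0,0,1],[0,0,0,0,0,0,1],[0,0,0,0,0,0,1],[0,0,0,0,0,0,1],[0,0,0,0,0,0,1],[0,0,0,0,0,0,1],[0,0,0,0,0,0,1]]], force=25)

```text
time: 17.6
eef_pos: [0.4618, 0.3196, 0.0268]
tcp_rot: [0.991, 0.131, 0.003, 0.0]
contact_force: [-0.2, 0.8, 0.1]
opening: 0.566
```

```bash
python3 - <<'E'
from h import *
go([.4595,.3182,.024],16)
E
```

```text
t 17.6 pos [0.4618 0.3196 0.0268] open 0.566 F [-0.2  0.8  0.1]
 shift mm [-2.6  0.7  2.8] turn deg [ 0.1 -0.3 -1. ]
```

Gripped (48 mm). Lift and carry to the saucer.

Request:
apply_moves(moves=[[[0,0,-0.02,0,0,0,1],[0,0,-0.05,0,0,0,1],[0,0,-0.05,0,0,0,1],[0,0,-0.04,0,0,0,1],[0,0,0,0,0,0,1]]])

```text
time: 18.1
eef_pos: [0.4593, 0.3187, 0.1897]
tcp_rot: [0.991, 0.131, -0.001, 0.001]
contact_force: [1.0, -0.5, 0.5]
opening: 0.565
```

```bash
python3 - <<'E'
from h import *
go([.6478,-.003,.18],16)
E
```

```text
t 18.1 pos [0.4593 0.3187 0.1897] open 0.565 F [ 1.  -0.5  0.5]
 shift mm [ 98.7 359.5  10.5] turn deg [ 0.2  0.1 -1. ]
```

Request:
apply_moves(moves=[[[0.01,0.035,0,0,0,0,1],[0.01,0.035,0,0,0,0,1],[0.01,0.035,0,0,0,0,1],[0.01,0.035,0,0,0,0,1],[0.01,0.035,0,0,0,0,1],[0.01,0.035,0,0,0,0,1],[0.01,0.035,0,0,0,0,1],[0.01,0.035,0,0,0,0,1],[0.01,0.035,0,0,0,0,1],[0.01,0.03,0,0,0,0,1],[0,0,0,0,0,0,1]]])

```text
time: 19.2
eef_pos: [0.6485, 0.0007, 0.1809]
tcp_rot: [0.991, 0.133, -0.005, -0.0]
contact_force: [-0.9, 0.6, -0.2]
opening: 0.564
```

```bash
python3 - <<'E'
from h import *
go([.6478,-.003,.07],16)
E
```

```text
t 19.2 pos [0.6485 0.0007 0.1809] open 0.564 F [-0.9  0.6 -0.2]
 shift mm [ -0.6   3.6 110.9] turn deg [-0.1  0.5 -0.8]
```

Request:
apply_moves(moves=[[[0,0.004,0.01,0,0.5,0,1],[0,0,0.03,0,0,0,1],[0,0,0.03,0,0,0,1],[0,0,0.02,0,0,0,1],[0,0,0.01,0,0,0,1],[0,0,0,0,0,0,1]]])

```text
time: 19.8
eef_pos: [0.6442, 0.0006, 0.071]
tcp_rot: [0.991, 0.134, -0.003, -0.003]
contact_force: [0.6, 1.0, -0.3]
opening: 0.566
```

```bash
python3 - <<'E'
from h import *
go([.6478,-.003,.036],16)
E
```

```text
t 19.8 pos [6.442e-01 6.000e-04 7.100e-02] open 0.566 F [ 0.6  1.  -0.3]
 shift mm [ 2.7  4.7 35. ] turn deg [-0.3  0.3 -0.6]
```

Request:
apply_moves(moves=[[[0.003,0.005,0.005,0,0.3,0,1],[0,0,0.005,0,0,0,1],[0,0,0,0,0,0,1],[0,0,0,0,0,0,1]]])

```text
time: 20.2
eef_pos: [0.6502, -0.0029, 0.063]
tcp_rot: [0.991, 0.135, 0.002, -0.002]
contact_force: [0.4, -0.3, -0.5]
opening: 0.566
```

```bash
python3 - <<'E'
from h import *
go([.6478,-.003,.036],16)
E
```

```text
t 20.2 pos [ 0.6502 -0.0029  0.063 ] open 0.566 F [ 0.4 -0.3 -0.5]
 shift mm [-2.5 -0.4 26.9] turn deg [-0.2 -0.2 -0.5]
```

Request:
apply_moves(moves=[[[-0.002,0,0.006,0,0,0,1],[0,0,0.007,0,0,0,1],[0,0,0.006,0,0,0,1],[0,0,0,0,0,0,1],[0,0,0,0,0,0,1]]])

```text
time: 20.7
eef_pos: [0.6492, -0.0037, 0.0439]
tcp_rot: [0.991, 0.135, 0.003, -0.002]
contact_force: [-0.7, 0.4, -0.1]
opening: 0.566
```

```bash
python3 - <<'E'
from h import *
go([.6478,-.003,.036],16)
E
```

```text
t 20.7 pos [ 0.6492 -0.0037  0.0439] open 0.566 F [-0.7  0.4 -0.1]
 shift mm [-1.2 -1.   7.9] turn deg [-0.2 -0.4 -0.5]
```

Request:
apply_moves(moves=[[[-0.001,-0.001,0.005,-0.2,-0.4,0,1],[0,0,0.003,0,0,0,1],[0,0,0,0,0,0,1],[0,0,0,0,0,0,1]]])

```text
time: 21.1
eef_pos: [0.6479, -0.0028, 0.0351]
tcp_rot: [0.991, 0.135, -0.0, 0.0]
contact_force: [0.8, 0.0, -0.4]
opening: 0.564
```

```bash
python3 - <<'E'
from h import *
go([.6478,-.003,.035],16)
E
```

```text
t 21.1 pos [ 0.6479 -0.0028  0.0351] open 0.564 F [ 0.8  0.  -0.4]
 shift mm [-0.2  0.2  0.1] turn deg [ 0.   0.1 -0.5]
```

Request:
apply_moves(moves=[[[0,0,0,0,0,0,-1],[0,0,0,0,0,0,-1],[0,0,0,0,0,0,-1],[0,0,0,0,0,0,-1],[0,0,0,0,0,0,-1],[0,0,-0.02,0,0,0,-1],[0,0,-0.04,0,0,0,-1],[0,0,-0.05,0,0,0,-1],[0,0,-0.05,0,0,0,-1],[0,0,-0.05,0,0,0,-1],[0,0,0,0,0,0,-1]]])

```text
time: 22.2
eef_pos: [0.6471, -0.0026, 0.2505]
tcp_rot: [0.991, 0.135, -0.003, -0.0]
contact_force: [0.4, 0.4, 0.7]
opening: 1.002
```

```bash
python3 - <<'E'
from h import *
im=snap('wrist','w7');go([.455,-.114,.23],16)
print([np.round(proj('w7',q)) for q in((.6465,-.0038,.022),(.6465,-.0038,.06),(.63,.111,.004),(.63,.111,.066))])
E
```

```text
t 22.25 pos [ 0.6455 -0.0024  0.2465] open 1.0 F [ 0.1  0.1 -0.1]
 shift mm [-213.2   56.8   18.5] turn deg [-0.2  0.6 -0.5]
[array([323., 195.]), array([323., 205.]), array([202., 176.]), array([181., 189.])]
```

View pics/w7.png

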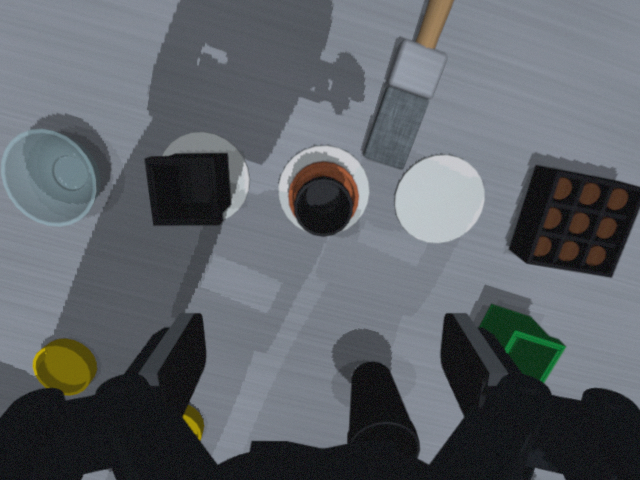

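Short pot's rim at (323,206) is within 1 px of its target. The square pot's rim spans about 147–222, so its centre is near the predicted (181,189). On to the tall pot.

Request:
apply_moves(moves=[[[-0.03,0.008,0,0,0,0,-1],[-0.03,0.008,0,0,0,0,-1],[-0.03,0.008,0,0,0,0,-1],[-0.03,0.008,0,0,0,0,-1],[-0.03,0.008,0,0,0,0,-1],[-0.03,0.008,0,0,0,0,-1],[-0.015,0.004,0,0,0,0,-1],[0,0,0,0,0,0,-1]]])

```text
time: 23.05
eef_pos: [0.4603, -0.1054, 0.2355]
tcp_rot: [0.991, 0.135, -0.014, -0.006]
contact_force: [-0.3, 0.2, -0.2]
opening: 0.997
```

```bash
python3 - <<'E'
from h import *
im=snap('wrist','w8');go([.455,-.114,.23],16)
print(np.round(proj('w8',(.455,-.114,.105))))
E
```

```text
t 23.1 pos [ 0.4609 -0.1051  0.2354] open 1.0 F [-0.4 -0.3  0.3]
 shift mm [-7.9  7.1  5.5] turn deg [-0.9  1.5 -0.4]
[334. 230.]
```

View pics/w8.png

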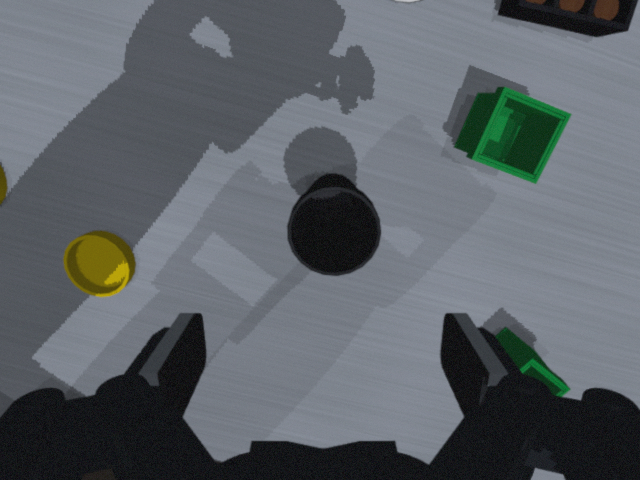

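Tall pot's rim is at (334,230), exactly as predicted. Aligning and descending.

Request:
apply_moves(moves=[[[-0.008,0.007,0.01,-0.9,1.5,0,-1],[0,0,0.03,0,0,0,-1],[0,0,0.03,0,0,0,-1],[0,0,0.01,0,0,0,-1],[0,0,0,0,0,0,-1]]])

```text
time: 23.6
eef_pos: [0.4599, -0.1127, 0.1538]
tcp_rot: [0.991, 0.137, 0.003, 0.001]
contact_force: [0.3, -0.2, 0.9]
opening: 1.001
```

```bash
python3 - <<'E'
from h import *
go([.455,-.114,.072],16)
E
```

```text
t 23.6 pos [ 0.4599 -0.1127  0.1538] open 1.001 F [ 0.3 -0.2  0.9]
 shift mm [-5.5 -0.3 81.8] turn deg [ 0.1 -0.3 -0.3]
```

Request:
apply_moves(moves=[[[-0.006,0,0.01,0,-0.3,0,-1],[-0.001,0,0.02,0,0,0,-1],[-0.001,0,0.02,0,0,0,-1],[-0.001,0,0.015,0,0,0,-1],[0,0,0,0,0,0,-1],[0,0,0,0,0,0,-1]]])

```text
time: 24.2
eef_pos: [0.4562, -0.1169, 0.092]
tcp_rot: [0.99, 0.138, 0.005, 0.004]
contact_force: [-0.2, -0.3, 0.9]
opening: 1.004
```

```bash
python3 - <<'E'
from h import *
go([.455,-.114,.072],16)
E
```

```text
t 24.2 pos [ 0.4562 -0.1169  0.092 ] open 1.004 F [-0.2 -0.3  0.9]
 shift mm [-0.5 -3.3 20. ] turn deg [ 0.5 -0.5 -0.1]
```

Request:
apply_moves(moves=[[[0,-0.003,0.01,0.5,-0.5,0,-1],[0,0,0.007,0,0,0,-1],[0,0,0,0,0,0,-1],[0,0,0,0,0,0,1],[0,0,0,0,0,0,1],[0,0,0,0,0,0,1],[0,0,0,0,0,0,1],[0,0,0,0,0,0,1],[0,0,0,0,0,0,1],[0,0,0,0,0,0,1]]])

```text
time: 25.2
eef_pos: [0.4579, -0.1148, 0.0772]
tcp_rot: [0.99, 0.138, 0.002, 0.002]
contact_force: [0.4, 0.6, -0.0]
opening: 0.774
```

```bash
python3 - <<'E'
from h import *
go([.455,-.114,.072],16)
E
```

```text
t 25.2 pos [ 0.4579 -0.1148  0.0772] open 0.774 F [ 0.4  0.6 -0. ]
 shift mm [-2.6 -1.6  5.2] turn deg [ 0.2 -0.2 -0.1]
```

Tall pot gripped (65.8 mm). Lift and carry to the tray-side mat.

Request:
apply_moves(moves=[[[0,0,-0.02,0,0,0,1],[0,0,-0.04,0,0,0,1],[0,0,-0.05,0,0,0,1],[0,0,0,0,0,0,1],[0.029,0.008,0,0,0,0,1],[0.029,0.008,0,0,0,0,1],[0.029,0.008,0,0,0,0,1],[0.029,0.008,0,0,0,0,1],[0.029,0.008,0,0,0,0,1],[0.029,0.008,0,0,0,0,1],[0.029,0.008,0,0,0,0,1],[0,0,0,0,0,0,1]]])

```text
time: 26.4
eef_pos: [0.6713, -0.1113, 0.1815]
tcp_rot: [0.99, 0.138, -0.003, -0.001]
contact_force: [-0.3, -0.5, -1.6]
opening: 0.774
```

```bash
python3 - <<'E'
from h import *
go([.672,-.1135,.0815],16)
E
```

```text
t 26.4 pos [ 0.6713 -0.1113  0.1815] open 0.774 F [-0.3 -0.5 -1.6]
 shift mm [  0.6   2.5 100. ] turn deg [-0.1  0.3 -0.2]
```

Request:
apply_moves(moves=[[[0.001,0.003,0.01,0,0.3,0,1],[0,0,0.025,0,0,0,1],[0,0,0.025,0,0,0,1],[0,0,0.015,0,0,0,1],[0,0,0,0,0,0,1],[0,0,0,0,0,0,1]]])

```text
time: 27.0
eef_pos: [0.6681, -0.114, 0.0986]
tcp_rot: [0.991, 0.137, -0.003, -0.002]
contact_force: [-0.1, 0.4, -0.5]
opening: 0.769
```

```bash
python3 - <<'E'
from h import *
go([.672,-.1135,.0815],16)
E
```

```text
t 27.0 pos [ 0.6681 -0.114   0.0986] open 0.769 F [-0.1  0.4 -0.5]
 shift mm [ 4.   0.6 17.1] turn deg [-0.3  0.4 -0.2]
```

Request:
apply_moves(moves=[[[0.004,0.001,0.005,-0.3,0.4,0,1],[0,0,0.005,0,0,0,1],[0,0,0.003,0,0,0,1],[0,0,0,0,0,0,1]]])

```text
time: 27.4
eef_pos: [0.6743, -0.1146, 0.0885]
tcp_rot: [0.991, 0.137, 0.004, 0.001]
contact_force: [-0.1, 0.4, -1.4]
opening: 0.773
```

```bash
python3 - <<'E'
from h import *
go([.672,-.1135,.0815],16)
E
```

```text
t 27.4 pos [ 0.6743 -0.1146  0.0885] open 0.773 F [-0.1  0.4 -1.4]
 shift mm [-2.  -1.7  7. ] turn deg [ 0.2 -0.4 -0.2]
```

Request:
apply_moves(moves=[[[-0.002,-0.001,0.004,0.2,-0.4,0,1],[0,0,0.002,0,0,0,1],[0,0,0.001,0,0,0,1],[0,0,0,0,0,0,1]]])

```text
time: 27.8
eef_pos: [0.6727, -0.1143, 0.082]
tcp_rot: [0.991, 0.137, 0.0, 0.0]
contact_force: [-0.3, 0.6, -0.8]
opening: 0.776
```

```bash
python3 - <<'E'
from h import *
go([.672,-.1135,.0815],16)
E
```

```text
t 27.8 pos [ 0.6727 -0.1143  0.082 ] open 0.776 F [-0.3  0.6 -0.8]
 shift mm [-0.4 -0.9  0.5] turn deg [ 0.  -0.  -0.2]
```

Release, rise, and back off toward the middle so all pots can be seen.

Request:
apply_moves(moves=[[[0,0,0.001,0,0,0,1],[0,0,0,0,0,0,-1],[0,0,0,0,0,0,-1],[0,0,0,0,0,0,-1],[0,0,0,0,0,0,-1],[0,0,0,0,0,0,-1],[0,0,-0.02,0,0,0,-1],[0,0,-0.04,0,0,0,-1],[0,0,-0.05,0,0,0,-1],[0,0,-0.05,0,0,0,-1],[0,0,-0.05,0,0,0,-1],[0,0,0,0,0,0,-1]]])

```text
time: 29.0
eef_pos: [0.6718, -0.114, 0.2964]
tcp_rot: [0.991, 0.137, -0.002, -0.001]
contact_force: [1.6, -0.5, 1.4]
opening: 1.001
```

Request:
apply_moves(moves=[[[-0.04,-0.03,0,0,0,0,-1],[-0.04,-0.03,0,0,0,0,-1],[-0.04,-0.03,0,0,0,0,-1],[0,-0.03,0,0,0,0,-1],[0,-0.02,0,0,0,0,-1],[0,0,0,0,0,0,-1],[0,0,0,0,0,0,-1]]])

```text
time: 29.7
eef_pos: [0.5123, -0.0099, 0.2907]
tcp_rot: [0.991, 0.136, -0.004, -0.002]
contact_force: [0.2, -0.4, -0.2]
opening: 1.003
```

```bash
python3 - <<'E'
from h import *
snap('wrist','w9');snap('scene','s9');snap('top','t9');go([.6,0,.25],16)
a=cv2.imread('pics/w9.png')[:400];b=cv2.resize(cv2.imread('pics/s9.png')[180:350,180:420],None,fx=2.4,fy=2.4,interpolation=cv2.INTER_CUBIC)
b=cv2.convertScaleAbs(b,alpha=1.3,beta=30);cv2.imwrite('pics/s9c.png',b)
E
```

```text
t 29.85 pos [ 0.5128 -0.0106  0.2906] open 0.997 F [-0.4 -0.   0. ]
 shift mm [87.2 13.4 39.8] turn deg [-0.3  0.5 -0.4]
```

View pics/w9.png

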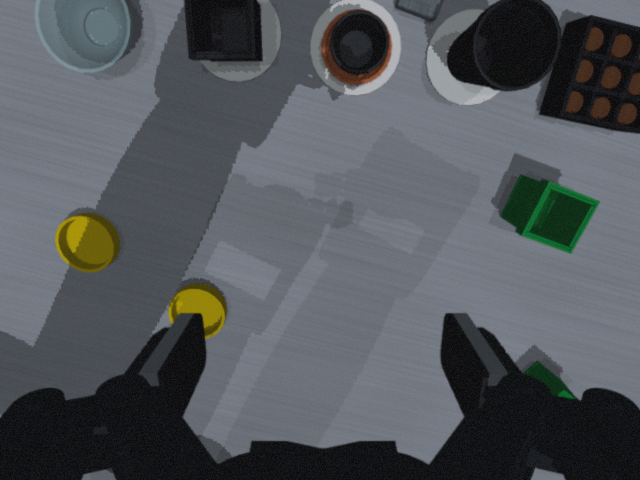

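View pics/s9c.png

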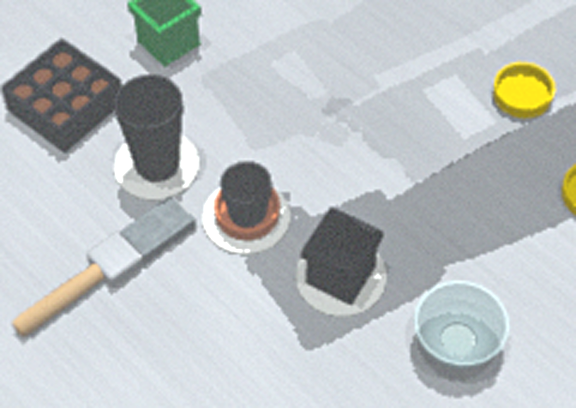

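Wrist and scene views show the tall pot, and the saucer with short pot, upright on their mats. The square pot (scene crop 303–382, 210–302) looks odd in shadow, so I'll compare it with an upright wireframe.

```bash
python3 - <<'E'
from h import *
def sq(h,z,c=(.63,.111),y=16):
    a=np.radians(y);return [np.r_[np.array(c)+h*np.array([np.cos(a)*i-np.sin(a)*j,np.sin(a)*i+np.cos(a)*j]),z] for i,j in((1,1),(1,-1),(-1,-1),(-1,1))]
def crop(f,c,k,n=260,w=None):
    im=cv2.imread(f'pics/{f}.png').astype(float)
    im=np.clip(255*(im/255)**.35,0,255).astype(np.uint8)
    M=np.float32([[k,0,n/2-k*c[0]],[0,k,n/2-k*c[1]]]);o=cv2.warpAffine(im,M,(n,n),flags=cv2.INTER_CUBIC)
    p=o.copy()
    for h,z in((.028,.066),(.028,.052),(.025,.004)):
        q=np.array([np.array(proj(f,x))*k+n/2-k*np.array(c) for x in sq(h,z)]);cv2.polylines(p,[q.round().astype(int)],True,(0,0,255),1)
    return np.vstack([o,p])
m=np.hstack([crop(f,proj(f,(.63,.111,.035)),k) for f,k in(('s9',5),('t9',5),('w7',2.2))])
cv2.imwrite('pics/m.png',m)
E
```

```text
(no output)
```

View pics/m.png

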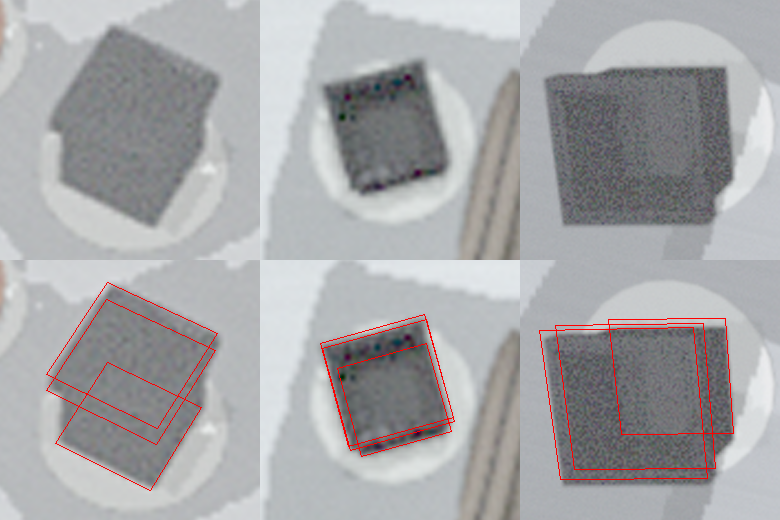

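The square pot fits the upright wireframe in all three views to about 3 mm. Last I'll check the tall and short pots numerically, and the bystanders against the first top picture.

```bash
python3 - <<'E'
from h import *
print('tall rim (516,44)',at('w9',516,44,.109),'mat3 .6695 -.114; short rim (358,42)',at('w9',358,42,.060),'saucer .646 -.004')
a=cv2.imread('pics/top0.png').astype(int);b=cv2.imread('pics/t9.png').astype(int)
for n,(x,y,w,h) in dict(carton=(110,175,55,60),bottle=(482,205,45,40),brush=(330,110,30,85)).items(): print(n,abs(a-b)[y:y+h,x:x+w].mean().round(1))
print(ctrl.get_state()['contact_force'].round(1)); ctrl.sign_off()
E
```

```text
tall rim (516,44) [ 0.6671 -0.1126  0.109 ] mat3 .6695 -.114; short rim (358,42) [ 0.6431 -0.0033  0.06  ] saucer .646 -.004
carton 2.7
bottle 2.8
brush 10.0
[-0.4 -0.   0. ]
the job is handed in; nothing more can be done
```

All four pieces are set out as asked and the job is handed in, with about 30 s of the 94 s used. The square pot is on the mat by the dish and the tall pot on the mat by the plug tray. The saucer is on the middle mat with the short pot standing in it.

**Positions:** in the last pictures:

| Piece | Distance from its target centre |
|---|---|
| Tall pot | about 3 mm |
| Short pot | about 3 mm |
| Saucer | about 3 mm (measured before the short pot went in) |
| Square pot | about 3 mm |

- **Upright:** the square pot looked odd in shadow, but it matched an upright outline in three views. An earlier rough reading of its rim had put it about 7 mm off, because part of its side wall was counted in. I judged the other three upright by eye.
- **Bystanders:** the picture patches of the carton and bottle did not change from the first view. The brush patch did change somewhat (10 against about 3 grey levels). The later views show the brush lying in its place, so I put this down to the arm's moving shadow, but I did not measure its position.
- **Robot:** the gripper was open and clear of everything, with contact force near zero.

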